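Check weight back into its carousel

ROBOT

A 6-joint arm with a two-finger parallel gripper is mounted at the origin on a cart in front of the work surface, level with it; the furniture and walls round the work are solid. World frame = base frame: x ahead of the robot, y to its left, z up, the work surface at z = 0. Lengths are in mm, angles in rad, forces in N, time in s.
With the tool pointing down it reaches from about 375 to 900 mm from the base axis. Payload 3.1 kg.
Tool frame: the origin (TCP) lies at the very end of the fingers, on their centre line; the grasp point (between the pads) lies 19 mm behind it; z points along the fingers, y is the line along which they close (so a half turn about z gives the same grasp; the last joint's range is limited). The gripper opens to 85 mm and grips with 20 to 120 N. Pads are 22 mm wide; open, the fingers measure 114 mm over their backs; the gripper's body (76 mm by 85 mm) begins 54 mm behind the grasp point. The pads swing forward as they close: fully open they stand 13 mm farther back than shut.
Start: joints at [-1.288, 0.527, 1.433, -0, 1.181, -0.178], TCP at [278.493, -559.498, 197.51] pointing down, gripper open.
Joint ranges: [-3.08, 3.08], [-0.75, 2.2], [0.22, 2.44], [-1.43, 4.57], [0, 2.65], [-2.85, 2.85]. Speed limits (rad/s): [2.79, 2.79, 3.14, 3.14, 3.14, 3.14].

INTERFACE

Orientations are given as a unit quaternion [w, x, y, z].
In Python, from cell import manip, imaging, job, read_state gives the robot as it stands (manip), with the cameras (imaging), the readings as plain functions and the job (job).
- The arm moves only by the tool send_path, called after "Request:" as name(argument=value, ...), one argument or row to a line, values as JSON. Schema: {"type":"object","properties":{"offsets":{"type":"array","items":{"type":"object","properties":{"d":{"type":"array","items":{"type":"number"},"minItems":3,"maxItems":3},"rotvec":{"type":"array","items":{"type":"number"},"minItems":3,"maxItems":3}},"additionalProperties":false},"minItems":1,"maxItems":20},"jaw":{"type":"number"},"force":{"type":"number"},"only":{"type":"string"},"quiet":{"type":"boolean"},"lines":{"type":"string"}},"required":["offsets"],"additionalProperties":false}. offsets is a list of rows, 1 to 20 of them, each an object with the fields d (a list: dx, dy, dz in normalised numbers (1 is 500 mm)), rotvec (a list: a rotation vector rx, ry, rz in a scale on which 1.0 is 90 degrees); a field left out counts as zero; each row shifts and turns the commanded pose from where the row before left it, along the tool's axes as they then stand; what a row does not reach is not made up. A row lasts 1/12 s, in which the tool goes at most 41.7 mm and 0.125 rad, less where a joint would pass 70% of its speed; a pose out of reach is approached as far as the arm can. jaw is the opening from 0.0 (shut) to 1.0 (fully open), set as the call begins (left out keeps the last). The fingers move at their own pace and stop on an object; force is the grip in N (left out, the last holds). Time passes only in rows, so rows that do not move let the fingers close. The tool returns the time, the measured TCP pose, the force, the opening and the grip force at its end. only (a regular expression) keeps the lines of the reply that match it, lines (a string "A,B") keeps lines A to B, and quiet returns only ok. Shift and turn numbers lie between -1 and 1, and a call with a number outside is refused. Input that does not fit is refused with a message, and nothing moves.
- read_state(): the state, without advancing time (a new reading comes with each control period).
- imaging.camera(name): name is "scene" or "top" or "wrist"; returns a dict with "image" (420x560x3 uint8, red, green, blue), "vfov" (degrees; the focal length in pixels is half the picture's height over the tangent of half this angle, whatever the lens; pixels are square), "cx", "cy" (the principal point, pixels), "k1" (the pictures are not rectified: a ray, as slopes to the right and down, at radius r is drawn at 1 + k1 r^2 times it, then the intrinsics apply), "world_from_camera" (4x4, takes a point from camera to world coordinates); the wrist camera has in their place "T_tool_cam" (4x4, takes a point from camera to tool coordinates, whose origin is the TCP and whose axes are the flange's). Camera axes: x right, y down, z forward; pixel columns grow to the right and rows downward; lengths in mm; the calibration is good to about 2 mm. A picture is of the moment at which its call begins: read the wrist's pose just before it. There is no depth.
- job.finish_job(): hands the job in; it is judged then, once.
The state is a dict: "time": time; "joint_pos": joint angles; "qvel": joint speeds; "joint_efforts": joint torques, N m; "eef_pos": TCP position; "orientation": TCP orientation; "contact_force": force on the tool from outside, world axes, zero at the start; "torque": the same for the moment, N m; "grip_width": opening from 0.0 (shut) to 1.0 (fully open); "finger_force": force on a finger pad.
Only numpy, scipy, OpenCV 4.12 (cv2) and the standard library are available. Lean on these libraries where they do the work, as an engineer would, in place of code of your own. Each camera call takes 0.05 s, during which the arm holds its last target. There are 200 camera calls.

TASK

The large check weight has tipped over on the scale's platter. Stand it upright on the platter and let go of it, so that the scale could be read; and use the black bar handle to turn the carousel until the big blue nest sits squarely under the yellow-framed opening in its clear cover. Then take the standing weight by its top knob, lower it gently through the opening, without dropping it, fully down into the blue nest and leave it there upright, the nest still squarely under the opening and the tub, salt shaker, brown cup and blue tape roll left where they are.

Things in the scene. Friction and masses are not known exactly. Their poses are not given: they have to be found in the camera images.
- weight_500: grey steel check weight, 0.35 to 0.65 kg: twelve-sided body 38 mm across, 44 mm high, a neck, then a round knob 21 mm in diameter from 48 to 64 mm above the underside; centre of mass 26 mm up. Origin: centre of the underside; z runs along its axis to the knob. Starts lying on the platter, axis level, 18 mm above it, knob pointing 20 to 92 deg left of ahead. In the nest fingers fit only at its knob
- scale_platter: fixed flat pale grey platter of the bench scale, 222 x 232 mm, rounded corners. Origin: centre of its underside; z up, its top is 20 mm higher. The black scale under it, with keys towards the robot, is fixed
- platter_top (a point): centre of the platter's top surface
- carousel: fixed carousel: grey base 200 x 200 mm on feet, corner posts, clear cover 200 x 200 x 4 mm, its top 77 mm above the bench (post caps 4 mm more). Under it turns a disc, the rotor, with four nests. The cover's one opening, 54 x 54 mm, is framed in yellow. Origin: on the turning axis at bench level; z up; the opening lies 62 mm from the axis along -x, on the robot's side
- loading_point (a point): centre of the opening in the clear cover, level with the cover's top; axes as the carousel's
- rotor (a joint): rotor angle, rad, counter-clockwise from above; turns endlessly with light friction (under 0.15 N m), stays where left, no detents. At 0 or 2 pi the blue nest is squarely under the opening. Starts between 1.0 and 5.28. It also carries two smaller fixed weights in white nests and one small empty white nest, too small for this weight
- blue_nest (a point): centre of the inner floor of the blue nest, a round cup: inner diameter 45 mm, flared to 52 mm in its top 8 mm; rim 29 mm above this point, cover's top 35 mm above it; a seated weight shows the top 9 mm of its body and its knob above the cover. Moves with the rotor, 62 mm from the axis
- handle (a point): centre of the black bar handle that turns the rotor, on the turning axis above the cover. The bar is 14 mm thick along this point's x, 56 mm long along its y and 32 mm high (16 mm up and down from here); its underside is 13 mm above the cover. Axes as the rotor's: -x points to the blue nest
- tub_a: bystander: filled lidded tub, 126 mm wide, 140 mm high; origin: centre of its underside
- shaker_salt: bystander: grey salt shaker, 64 mm in diameter, 110 mm high; origin: centre of its underside
- cup_1: bystander: small brown tasting cup, 67 mm in diameter, 46 mm high; origin: centre of its underside
- blue_tape: bystander: roll of blue tape lying flat, 72 mm in diameter, 25 mm high; origin: centre of its underside

How it is judged:
By the outcome, as a careful person would: the job done as asked, in the order asked, and still so for the second after the job is handed in, with the robot touching nothing.
It also fails if it takes over 72 s, if anything falls off the work surface, if the arm or the gripper's body presses on something with over 40 N, if the wrist force passes 120 N, or if a joint passes its speed limit or range.

## Working session

There is one attempt and no reset: what is moved stays moved. The work goes in short steps, Python scripts to look and compute and a tool call to move; the robot and the scene stay as the last step left them, time stands still between calls to the robot, and variables do not carry over. Pictures are saved under pics/ and viewed, at most 10 in all, crops included, and the job is handed in when it is done.

```bash
ls; mkdir -p pics; cat > h.py <<'E'
import numpy as np, cv2
from cell import manip, imaging, job, read_state
from scipy.spatial.transform import Rotation as R
def cam(n):
    s=read_state(); c=imaging.camera(n)
    if n=='wrist':
        T=np.eye(4); q=s['orientation']; T[:3,:3]=R.from_quat([q[1],q[2],q[3],q[0]]).as_matrix(); T[:3,3]=s['eef_pos']
        c['W']=T@np.array(c['T_tool_cam'])
    else: c['W']=np.array(c['world_from_camera'])
    c['f']=c['image'].shape[0]/2/np.tan(np.radians(c['vfov'])/2)
    return c
def ray(c,u,v):
    K=np.array([[c['f'],0,c['cx']],[0,c['f'],c['cy']],[0,0,1.]])
    p=cv2.undistortPoints(np.array([[[u,v]]],float),K,np.array([c['k1'],0,0,0.]),None,None).ravel()
    d=c['W'][:3,:3]@[p[0],p[1],1]; return c['W'][:3,3],d
def onz(c,u,v,z):
    o,d=ray(c,u,v); return o+d*(z-o[2])/d[2]
def proj(c,P):
    p=np.linalg.inv(c['W'])@np.append(P,1); x,y=p[:2]/p[2]; k=1+c['k1']*(x*x+y*y)
    return np.array([c['cx']+c['f']*x*k,c['cy']+c['f']*y*k])
def tri(c1,p1,c2,p2):
    o1,d1=ray(c1,*p1);o2,d2=ray(c2,*p2)
    t=np.linalg.lstsq(np.c_[d1,-d2],o2-o1,rcond=None)[0]
    a,b=o1+d1*t[0],o2+d2*t[1]; return (a+b)/2,np.linalg.norm(a-b)
def save(c,n): cv2.imwrite('pics/'+n,c['image'][:,:,::-1])
E
python3 - <<'E'
from h import *
import pickle
s=cam('scene');t=cam('top')
pickle.dump((s,t),open('st.pkl','wb'))
cv2.imwrite('pics/a.png',cv2.resize(s['image'][:,:,::-1],(800,600)));cv2.imwrite('pics/b.png',cv2.resize(t['image'][:,:,::-1],(800,600)))
for c in (s,t): print(c['W'].round(2),c['f'],c['k1'],c['cx'],c['cy'])
print(read_state())
E
```

```text
cell.py
pics
[[ 6.6000e-01 -3.1000e-01  6.9000e-01 -2.6353e+02]
 [-7.5000e-01 -2.6000e-01  6.0000e-01 -8.4682e+02]
 [-1.0000e-02 -9.1000e-01 -4.1000e-01  5.8402e+02]
 [ 0.0000e+00  0.0000e+00  0.0000e+00  1.0000e+00]] 452.6370451645096 -0.10620615283225876 275.9939423271051 216.33842660047992
[[ 3.00000e-02 -9.90000e-01  1.10000e-01  4.74590e+02]
 [-1.00000e+00 -3.00000e-02 -0.00000e+00 -1.20270e+02]
 [ 0.00000e+00 -1.10000e-01 -9.90000e-01  1.31851e+03]
 [ 0.00000e+00  0.00000e+00  0.00000e+00  1.00000e+00]] 465.93634896045165 -0.16229632729591179 277.40762310534086 208.95722150016533
{'time': 0.1, 'joint_pos': array([-1.28750467e+00,  5.28369649e-01,  1.43378307e+00,  4.32737765e-05,
        1.18141988e+00, -1.78533888e-01]), 'qvel': array([-0.00133476, -0.00150888, -0.00377454,  0.0005305 ,  0.00148091,
       -0.00035796]), 'joint_efforts': array([ 4.25484095e-04, -4.43304312e+01, -1.78586662e+01, -1.83178704e-04,
        3.87972454e-03, -1.05037165e-05]), 'eef_pos': array([ 278.30538466, -558.81651558,  196.63090374]), 'orientation': array([-9.89664325e-04,  9.73459305e-01,  2.28858038e-01, -3.18483546e-05]), 'contact_force': array([ 0.99436127,  0.42337994, -0.16245566]), 'torque': array([-0.01166923, -0.02341654, -0.00305975]), 'finger_force': 0.0, 'grip_width': 1.0025781401792146}
```

View pics/a.png

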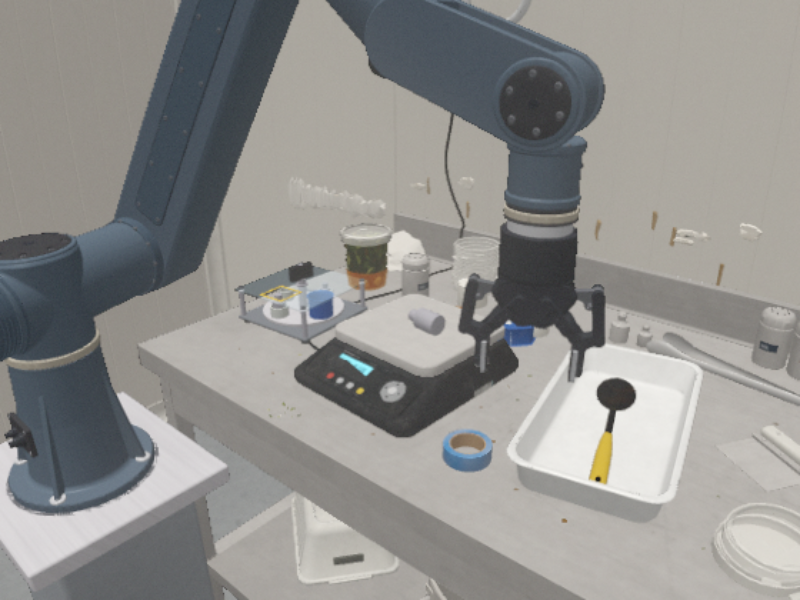

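View pics/b.png

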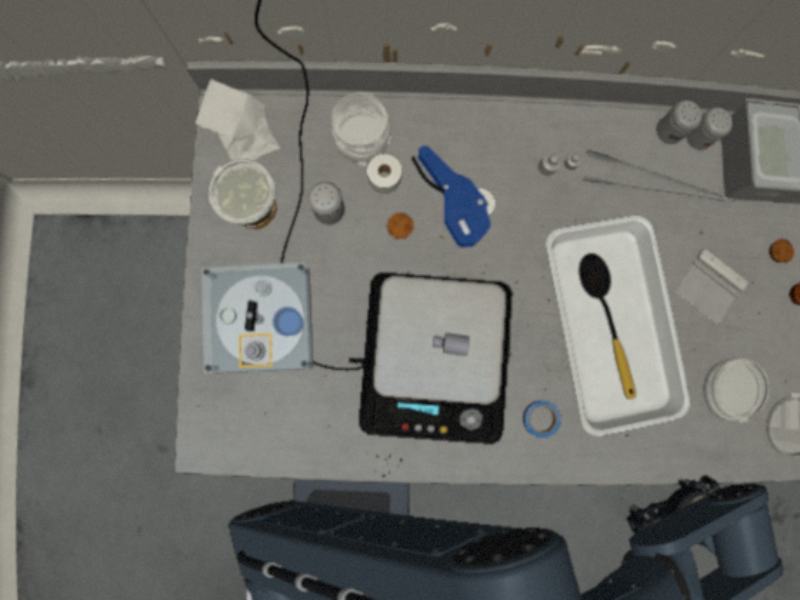

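The scene view (scaled 800×600) shows the weight lying on the platter at (426,320). In the top view it is at (452,344), knob pointing left (+y). The carousel axis is near (252,316), the opening near (256,350) and the blue nest at (288,321), so the rotor is about a quarter turn off. Next I'll measure these.

```bash
cat > m.py <<'E'
from h import *
import pickle
s,t=pickle.load(open('st.pkl','rb'))
k=560/800
def T(a,b):
    p,e=tri(s,[a[0]*k,a[1]*k],t,[b[0]*k,b[1]*k]); return p.round(0),round(e,1)
print('weight',T((426,320),(452,344)))
print('tape',T((467,450),(541,419)))
print('handle',T((301,271),(252,316)))
print('blue',T((321,300),(288,321)))
print('tub top',T((366,234),(241,190)))
# platter mask in top
for n,c,seed in (('top',t,(300,210)),('scene',s,(270,230))):
    im=cv2.GaussianBlur(c['image'],(3,3),0); m=np.zeros((422,562),np.uint8)
    cv2.floodFill(im.copy(),m,seed,0,(4,)*3,(4,)*3,cv2.FLOODFILL_MASK_ONLY|cv2.FLOODFILL_FIXED_RANGE*0|(255<<8))
    m=m[1:-1,1:-1]; cs=max(cv2.findContours(m,cv2.RETR_EXTERNAL,2)[0],key=cv2.contourArea)
    print(n,cv2.contourArea(cs),cv2.minAreaRect(cs))
    if n=='top':
        for z in (60,75,90):
            P=np.array([onz(c,*p,z)[:2] for p in cs[:,0]],np.float32); print(z,cv2.minAreaRect(P))
hsv=cv2.cvtColor(t['image'],cv2.COLOR_RGB2HSV)
ym=cv2.inRange(hsv,(15,90,120),(35,255,255)); ym[:,:130]=0;ym[:,230:]=0
ys,xs=np.nonzero(ym); P=np.array([onz(t,x,y,77)[:2] for x,y in zip(xs,ys)],np.float32);print('open',cv2.minAreaRect(P))
bm=cv2.inRange(hsv,(100,80,60),(125,255,255)); bm[:,:180]=0;bm[:,220:]=0;bm[:190]=0;bm[250:]=0
ys,xs=np.nonzero(bm);print('blue',len(xs),onz(t,xs.mean(),ys.mean(),71))
E
python3 m.py
```

```text
weight (array([ 528., -225.,  116.]), np.float64(1.2))
tape (array([ 390., -413.,   11.]), np.float64(1.8))
handle (array([569., 144., 106.]), np.float64(0.2))
blue (array([566.,  84.,  56.]), np.float64(1.6))
tub top (array([802., 173., 125.]), np.float64(0.2))
top 6716.0 ((307.85882568359375, 237.3352813720703), (86.28356170654297, 82.29534149169922), 4.39870548248291)
60 ((540.115966796875, -205.90835571289062), (233.4003448486328, 222.97125244140625), 86.99240112304688)
75 ((539.3348388671875, -204.88768005371094), (230.61846923828125, 220.31373596191406), 86.99241638183594)
90 ((538.5538330078125, -203.86691284179688), (227.8366241455078, 217.6561279296875), 86.99244689941406)
scene 3976.0 ((304.89697265625, 218.0956573486328), (65.11427307128906, 126.79590606689453), 55.25682067871094)
open ((628.5121459960938, 146.15200805664062), (300.3630065917969, 60.57158660888672), 1.759456992149353)
blue 299 [564.60430905  82.98257394  71.        ]
```

Units first: shifts go in shares of 500 mm and turns go in shares of 90 degrees. So 37 mm is 0.074, 35 mm is 0.07.

Request:
send_path(
  offsets=[
    {"d":[0,0,-0.06]},
    {"d":[0,0,-0.06]},
    {"d":[0.074,-0.04,-0.01]},
    {"d":[0.074,-0.04,-0.01]},
    {"d":[0.074,-0.04,-0.01]},
    {"d":[0.074,-0.04,-0.01]},
    {"d":[0.074,-0.04,-0.01]},
    {"d":[0.074,-0.04,-0.01]},
    {"d":[0.074,-0.04,-0.01]},
    {"d":[0.074,-0.04,-0.01]},
    {"d":[0.074,-0.04,0]},
    {"d":[0.07,-0.032,0]},
  ],
)

```text
time: 1.1
eef_pos: [517.8, -222.3, 297.0]
orientation: [-0.0, 0.973, 0.229, -0.0]
contact_force: [0.4, -0.7, 0.3]
grip_width: 0.998
finger_force: 0.0
```

Request:
send_path(
  offsets=[
    {"rotvec":[0,0,-0.0707]},
    {"rotvec":[0,0,-0.0707]},
    {"rotvec":[0,0,-0.0707]},
    {"rotvec":[0,0,-0.0707]},
    {"rotvec":[0,0,-0.0707]},
    {"rotvec":[0,0,-0.0707]},
    {"rotvec":[0,0,-0.0707]},
    {"rotvec":[0,0,-0.0707]},
    {"rotvec":[0,0,-0.0707]},
    {"rotvec":[0,0,-0.0707]},
    {},
    {},
  ],
)

```text
time: 2.1
eef_pos: [517.0, -224.7, 296.5]
orientation: [-0.0, 0.708, 0.706, -0.0]
contact_force: [-0.6, 0.2, 0.3]
grip_width: 0.999
finger_force: 0.0
```

```bash
python3 - <<'E'
from h import *
import pickle
c=cam('wrist');t=cam('top');s=cam('scene');pickle.dump((c,t,s),open('w1.pkl','wb'))
cv2.imwrite('pics/c.png',cv2.resize(c['image'][:,:,::-1],(800,600)))
print(np.array(c['T_tool_cam']).round(2),c['W'].round(2),read_state()['joint_pos'])
E
```

```text
[[   0.     -0.96   -0.28   70.77]
 [   1.      0.      0.      0.48]
 [  -0.     -0.28    0.96 -176.7 ]
 [   0.      0.      0.      1.  ]] [[ 1.0000e+00 -0.0000e+00 -0.0000e+00  5.1773e+02]
 [-0.0000e+00 -9.6000e-01 -2.8000e-01 -1.5399e+02]
 [-0.0000e+00  2.8000e-01 -9.6000e-01  4.7321e+02]
 [ 0.0000e+00  0.0000e+00  0.0000e+00  1.0000e+00]] [-6.08200619e-01  3.43113776e-01  1.45870198e+00  1.46661516e-05
  1.34022859e+00 -6.07466512e-01]
```

View pics/c.png

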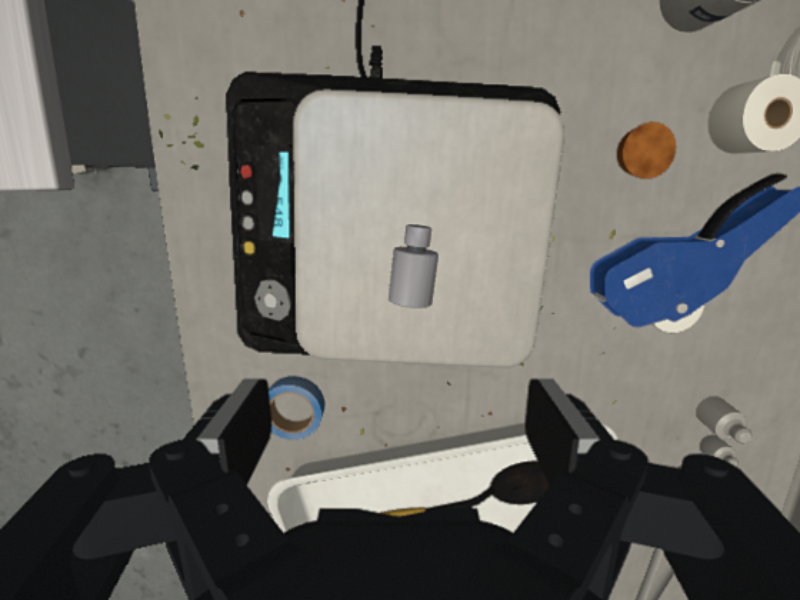

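The wrist view shows the weight on the platter: knob end at (418,226), base at (412,307), axis nearly along +y. Next I'll get its pose and the platter height.

```bash
cat > m2.py <<'E'
from h import *
import pickle
c,t,s=pickle.load(open('w1.pkl','rb'))
def wm(c,u0,v0,r):
    g=cv2.cvtColor(c['image'],cv2.COLOR_RGB2GRAY); sub=g[v0-r:v0+r,u0-r:u0+r]
    th,b=cv2.threshold(sub,0,255,cv2.THRESH_BINARY_INV|cv2.THRESH_OTSU)
    cs=cv2.findContours(b,cv2.RETR_EXTERNAL,2)[0]; k=min(cs,key=lambda q:-cv2.contourArea(q))
    k=k[:,0]+[u0-r,v0-r]; return k,th
kw,th=wm(c,291,187,45); kt,th2=wm(t,317,241,18); ks,_=wm(s,298,224,17)
for n,k in(('w',kw),('t',kt),('s',ks)): print(n,cv2.boundingRect(k),cv2.contourArea(k))
C=lambda k:(lambda m:(m['m10']/m['m00'],m['m01']/m['m00']))(cv2.moments(k))
print(tri(c,C(kw),t,C(kt)),tri(c,C(kw),s,C(ks)),tri(t,C(kt),s,C(ks)))
for z in (95,105,115,120):
    P=np.array([onz(c,*p,z)[:2] for p in kw],np.float32); print(z,cv2.minAreaRect(P))
# platter
hit=[]
for n,q,seed in(('w',c,(330,130)),('t',t,(300,210))):
    im=cv2.GaussianBlur(q['image'],(3,3),0); m=np.zeros((422,562),np.uint8)
    cv2.floodFill(im,m,seed,0,(4,)*3,(4,)*3,cv2.FLOODFILL_MASK_ONLY|(255<<8))
    k=max(cv2.findContours(m[1:-1,1:-1],cv2.RETR_EXTERNAL,2)[0],key=cv2.contourArea)
    print(n,cv2.contourArea(k),cv2.boundingRect(k))
    for z in (80,90,100):
        P=np.array([onz(q,*p,z)[:2] for p in k[:,0]],np.float32); r=cv2.minAreaRect(P);print(z,r)
E
python3 m2.py
```

```text
w (272, 157, 35, 59) 1043.5
t (299, 223, 36, 36) 965.0
s (286, 220, 26, 15) 173.5
(array([ 536.35539159, -236.11455888,   48.86090066]), np.float64(3.399457825520745)) (array([ 533.74873389, -226.50666207,  105.56279036]), np.float64(4.016469826061245)) (array([ 534.35630658, -230.05719895,  106.92608457]), np.float64(2.425456677298092))
95 ((531.3428955078125, -228.4123077392578), (74.20207977294922, 40.297855377197266), 83.64574432373047)
105 ((530.9829711914062, -226.44456481933594), (72.24011993408203, 39.23236083984375), 83.64571380615234)
115 ((530.6232299804688, -224.47677612304688), (70.27818298339844, 38.16684341430664), 83.64567565917969)
120 ((530.4432373046875, -223.492919921875), (69.29723358154297, 37.634132385253906), 83.64579010009766)
w 109685.0 (95, 0, 465, 363)
80 ((638.5227661132812, -266.424072265625), (664.4873046875, 516.850830078125), 0.09409478306770325)
90 ((635.450927734375, -263.5645751953125), (647.5881958007812, 503.7063903808594), 0.09409724920988083)
100 ((632.379150390625, -260.7052001953125), (630.6890258789062, 490.5618896484375), 0.09408631920814514)
t 2236.0 (264, 196, 56, 78)
80 ((565.7752685546875, -124.63252258300781), (112.9750747680664, 243.8706817626953), 61.178524017333984)
90 ((565.0390625, -124.5973129272461), (112.0628662109375, 241.90164184570312), 61.17850875854492)
100 ((564.302734375, -124.56210327148438), (111.15069580078125, 239.93258666992188), 61.17851638793945)
```

```bash
python3 - <<'E'
from h import *
import pickle
c,t,s=pickle.load(open('w1.pkl','rb'))
g=cv2.GaussianBlur(cv2.cvtColor(c['image'],cv2.COLOR_RGB2GRAY),(3,3),0).astype(float)
def edge(p):  # strongest gradient index
    d=np.abs(np.gradient(p)); return int(d.argmax())
L=[];Rr=[];U=[];D=[]
for v in (100,115,130,200,220):
    L.append((198+edge(g[v,198:216]),v)); Rr.append((375+edge(g[v,375:400]),v))
for u in (240,260,330,350):
    U.append((u,58+edge(g[58:75,u]))); D.append((u,243+edge(g[243:262,u])))
print(L,Rr,U,D)
for z in (75,85,95,105):
    f=lambda A:np.array([onz(c,*p,z)[:2] for p in A])
    l,r,u,d=map(f,(L,Rr,U,D)); ang=lambda a:np.polyfit(a[:,1],a[:,0],1)[0]; a2=lambda a:np.polyfit(a[:,0],a[:,1],1)[0]
    print(z,(r-l)[:,0].mean().round(1),(u-d)[:,1].mean().round(1),'ctr',(l+r)[:,0].mean()/2,(u+d)[:,1].mean()/2,'slopes',ang(l),ang(r),a2(u),a2(d))
# weight: mask by gray threshold
sub=g[150:222,262:318]; print('bg',np.median(g[150:222,320:340]),'wt',g[190,289],g[165,292])
m=(sub<(np.median(g[150:222,320:340])-35)).astype(np.uint8)
k=max(cv2.findContours(m,cv2.RETR_EXTERNAL,2)[0],key=cv2.contourArea)[:,0]+[262,150]
print(cv2.boundingRect(k))
for z in (100,108,115):
    P=np.array([onz(c,*p,z)[:2] for p in k],np.float32); print(z,cv2.minAreaRect(P))
for n,q in (('knob',(292,158)),('base',(288.5,214.5))): print(n,[onz(c,*q,z).round(1) for z in (100,108,115)])
E
```

```text
[(205, 100), (201, 115), (201, 130), (206, 200), (206, 220)] [(392, 100), (390, 115), (388, 130), (378, 200), (375, 220)] [(240, 63), (260, 64), (330, 68), (350, 58)] [(240, 250), (260, 251), (330, 255), (350, 255)]
75 233.7 245.6 ctr 537.9590925699732 -204.5817760902446 slopes 0.03453324971192066 0.05310671421303572 0.014880737788421947 -0.05480925923261543
85 227.9 239.4 ctr 537.4511998750994 -203.31128619447753 slopes 0.03453324971191946 0.05310671421303542 0.014880737788422251 -0.05480925923261539
95 222.0 233.2 ctr 536.9433071802257 -202.04079629871052 slopes 0.034533249711919047 0.053106714213036074 0.014880737788422506 -0.05480925923261427
105 216.1 227.1 ctr 536.435414485352 -200.77030640294345 slopes 0.03453324971191997 0.05310671421303604 0.014880737788422265 -0.05480925923261517
bg 177.0 wt 153.0 161.0
(272, 157, 35, 58)
100 ((531.4948120117188, -226.66107177734375), (71.62230682373047, 39.275142669677734), 83.64572143554688)
108 ((531.1998901367188, -225.10333251953125), (70.08702087402344, 38.43325424194336), 83.64572143554688)
115 ((530.9417724609375, -223.74026489257812), (68.74365234375, 37.69662094116211), 83.64567565917969)
knob [array([ 534. , -192.2,  100. ]), array([ 533.6, -191.4,  108. ]), array([ 533.3, -190.7,  115. ])]
base [array([ 530.3, -263.6,  100. ]), array([ 530. , -261.2,  108. ]), array([ 529.8, -259.2,  115. ])]
```

In the tool's units: 30 mm is 0.06, 11 mm is 0.022, 0.07 rad is 0.0446.

Request:
send_path(
  offsets=[
    {"d":[0.022,0.012,0.06]},
    {"d":[0.022,0.012,0.06]},
    {"d":[0.022,0.01,0.06]},
    {"rotvec":[0,0,0.0446]},
    {"rotvec":[0,-0.0707,0]},
    {"rotvec":[0,-0.0637,0]},
    {"rotvec":[0,-0.0637,0]},
    {"rotvec":[0,-0.0637,0]},
    {"rotvec":[0,-0.0637,0]},
    {"rotvec":[0,-0.0637,0]},
    {},
    {},
  ],
)

```text
time: 3.25
eef_pos: [534.2, -190.4, 205.9]
orientation: [0.204, 0.696, 0.652, -0.22]
contact_force: [-0.2, -1.0, 0.4]
grip_width: 0.999
finger_force: 0.0
```

```bash
cat >> h.py <<'E'
def to(P):  # tool-frame displacement to world TCP target
    s=read_state();q=s['orientation'];M=R.from_quat([q[1],q[2],q[3],q[0]])
    return M.inv().apply(np.array(P)-s['eef_pos'])
def axes():
    q=read_state()['orientation'];return R.from_quat([q[1],q[2],q[3],q[0]]).as_matrix()
E
python3 - <<'E'
from h import *
print(axes().round(3),to([531.3,-237.7,105.8]).round(1),read_state()['joint_pos'].round(2))
import pickle
c=cam('wrist');pickle.dump(c,open('w2.pkl','wb'))
cv2.imwrite('pics/d.png',c['image'][:,:,::-1])
E
```

```text
[[ 0.054  0.998 -0.04 ]
 [ 0.818 -0.067 -0.571]
 [-0.572 -0.002 -0.82 ]] [ 18.4   0.5 109.2] [-0.21  0.49  1.68 -0.73  1.01  0.27]
```

View pics/d.png

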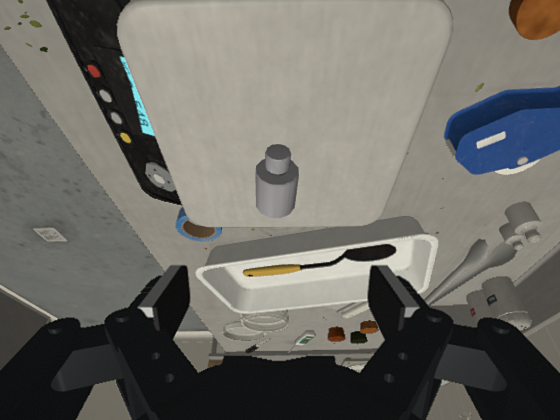

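The tilted wrist view shows the weight straight ahead, knob at (278,153) and base at (276,213). I'll check that against my predicted pose.

```bash
python3 - <<'E'
from h import *
import pickle
c=pickle.load(open('w2.pkl','rb'))
b=np.array([530,-257,114.]);h=np.array([.07,.998,0])
for n,P in (('base bottom edge top',b+[0,0,18]),('base low',b-[0,0,18]),('knob end ctr',b+64*h),('shoulder top',b+44*h+[0,0,19]),('bodyL',b+22*h-[19,0,0]),('bodyR',b+22*h+[19,0,0])): print(n,proj(c,P).round(1))
E
```

```text
base bottom edge top [278.2 216.9]
base low [278.3 189.1]
knob end ctr [278.4 151. ]
shoulder top [278.3 184.9]
bodyL [257.8 187.7]
bodyR [298.9 185.9]
```

In the tool's units: 30 mm is 0.06, 19 mm is 0.038.

Request:
send_path(
  offsets=[
    {"d":[0.036,0,0.038]},
    {"d":[0,0,0.06]},
    {"d":[0,0,0.06]},
    {"d":[0,0,0.03]},
    {"d":[0,0,0.02]},
    {"d":[0,0,0.01]},
    {},
    {},
  ],
)

```text
time: 3.97
eef_pos: [531.4, -240.1, 108.1]
orientation: [0.206, 0.698, 0.65, -0.219]
contact_force: [-0.4, -0.5, 1.5]
grip_width: 0.998
finger_force: 0.0
```

Request:
send_path(
  offsets=[
    {},
    {},
    {},
    {},
    {},
    {},
    {},
    {},
    {},
  ],
  jaw=0.0,
  force=60,
)

```text
time: 4.72
eef_pos: [534.0, -241.4, 112.0]
orientation: [0.21, 0.696, 0.65, -0.22]
contact_force: [-0.9, 1.9, 16.3]
grip_width: -0.002
finger_force: 8.4
```

```bash
python3 - <<'E'
from h import *
import pickle
c=cam('wrist');pickle.dump(c,open('w3.pkl','wb'));s=cam('scene')
im=np.hstack([c['image'][:,100:460],cv2.resize(s['image'][150:290,200:380],(440,342))[:,:].repeat(1,0) if 0 else cv2.copyMakeBorder(cv2.resize(s['image'][150:290,200:380],(440,342)),0,78,0,0,0)])
cv2.imwrite('pics/e.png',im[:,:,::-1])
print(read_state()['joint_pos'].round(2))
E
```

```text
[-0.3   0.64  1.75 -0.89  0.81  0.42]
```

View pics/e.png

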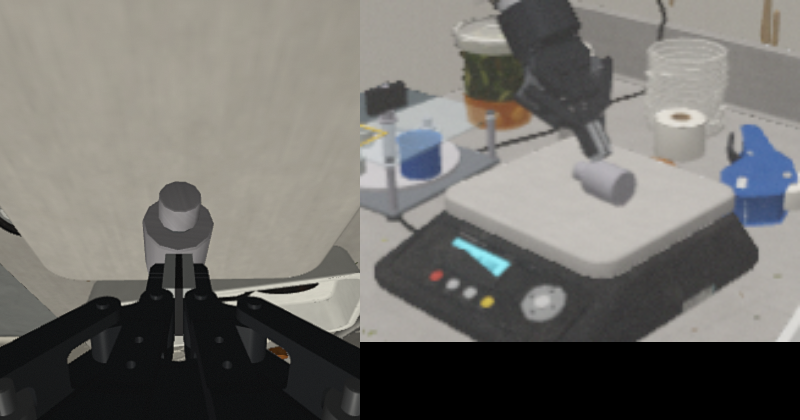

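The wrist view shows the shut fingers resting over the base end of the body. They slipped over it because the open pads stand farther back. The knob is at about (280,205) and the shoulder spans u 244–313. I'll re-measure the weight.

```bash
python3 - <<'E'
from h import *
import pickle
c=pickle.load(open('w3.pkl','rb'));print(c['W'].round(2),c['f'],read_state()['eef_pos'])
print('tcp px',proj(c,read_state()['eef_pos']))
b=np.array([530,-257,114.]);h=np.array([.07,.998,0])
for n,P in (('knob end',b+64*h),('knobtop',b+64*h+[0,0,10.5]),('knob bot',b+64*h-[0,0,10.5]),('shoulder ctr',b+44*h),('shoulder top',b+44*h+[0,0,19]),('bodyL',b+44*h-[19,0,0]),('bodyR',b+44*h+[19,0,0]),('base',b)): print(n,proj(c,P).round(1))
s=cam('scene'); 
for n,P in (('knob end',b+64*h),('base',b),('tcp',read_state()['eef_pos'])): 
  p=proj(s,P); print(n,p, (p-[200,150])*440/180+[360,0])
E
```

```text
[[ 1.0000e+00 -5.0000e-02 -5.0000e-02  5.4449e+02]
 [-7.0000e-02 -6.2000e-01 -7.8000e-01 -8.1990e+01]
 [ 1.0000e-02  7.9000e-01 -6.2000e-01  2.1461e+02]
 [ 0.0000e+00  0.0000e+00  0.0000e+00  1.0000e+00]] 304.915022921074 [ 533.98967117 -241.37479904  112.00363021]
tcp px [277.42208924 243.84363612]
knob end [271.7 194.1]
knobtop [271.6 210.7]
knob bot [271.9 178.9]
shoulder ctr [272.2 218.8]
shoulder top [272.  248.7]
bodyL [237.5 220.4]
bodyR [307.3 217.2]
base [273.  259.5]
knob end [289.59965505 220.54665585] [579.02137902 172.44738096]
base [308.87100272 228.1785547 ] [626.12911775 191.1031337 ]
tcp [304.74349199 226.60940423] [616.03964708 187.26743256]
```

```bash
python3 - <<'E'
from h import *
import pickle
c=pickle.load(open('w3.pkl','rb'));A=axes();e=read_state()['eef_pos']
for x in (11,0,-11):
  for z in (0,-10,-20,-30): print(x,z,proj(c,e+A@[x,0,z]).round(0),end=' ')
  print()
g=cv2.resize(c['image'][170:290,220:340],(480,480),interpolation=cv2.INTER_CUBIC)
s=imaging.camera('scene')['image'][180:240,260:340]
cv2.imwrite('pics/f.png',np.hstack([g,cv2.copyMakeBorder(cv2.resize(s,(320,240),interpolation=cv2.INTER_CUBIC),0,240,0,0,0)])[:,:,::-1])
E
```

```text
11 0 [277. 227.] 11 -10 [277. 233.] 11 -20 [277. 239.] 11 -30 [277. 246.] 
0 0 [277. 244.] 0 -10 [277. 250.] 0 -20 [277. 257.] 0 -30 [277. 265.] 
-11 0 [277. 260.] -11 -10 [277. 267.] -11 -20 [277. 275.] -11 -30 [277. 284.]
```

View pics/f.png

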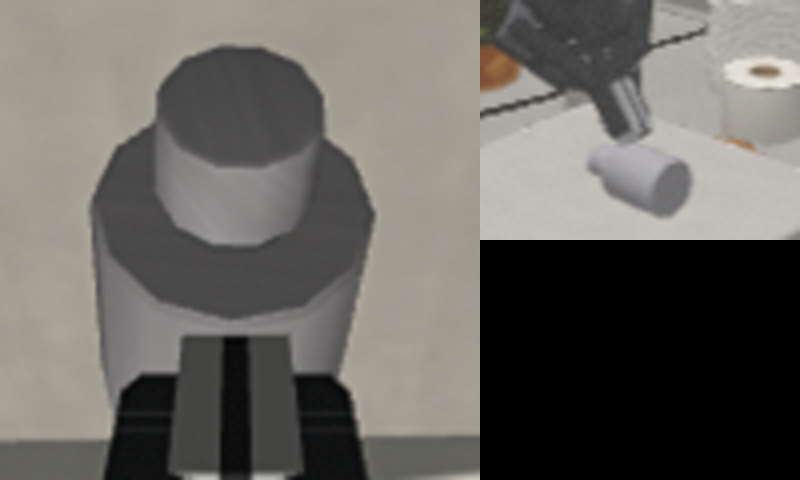

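The close-up shows the shut tips resting on top of the body, front edge at wrist pixel (277,254) and in the scene view at about (297,216). That puts them well behind the nominal TCP, so I'll triangulate.

```bash
python3 - <<'E'
from h import *
import pickle
c=pickle.load(open('w3.pkl','rb'));A=axes();e=read_state()['eef_pos'];s=cam('scene')
for q in ((297.5,215.5),(299,214)):
  p,err=tri(c,(277,254),s,q);print(p.round(1),round(err,1),'tool',(A.T@(p-e)).round(1))
for k in (0,15,30,40): print(k,proj(s,e+A@[0,0,-k]).round(1),proj(s,e+A@[11,0,-k]).round(1))
c1,_,_=pickle.load(open('w1.pkl','rb'))
T=np.array(c1['T_tool_cam']);c1['W']=T
for x in (11,0,-11):
  print(x,[ (z,proj(c1,np.array([x,-42.5,z])).round(0)) for z in (-13,-30,-50)])
print(read_state())
E
```

```text
[ 535.5 -217.   134.1] 0.5 tool [  7.1   0.1 -32.1]
[ 537.3 -217.8  135.8] 5.7 tool [  5.6   1.9 -33.2]
0 [304.7 226.6] [302.  227.9]
15 [302.1 221.1] [299.4 222.4]
30 [299.5 215.5] [296.8 216.8]
40 [297.8 211.8] [295.1 213.2]
11 [(-13, array([203., 234.])), (-30, array([195., 245.])), (-50, array([184., 262.]))]
0 [(-13, array([204., 252.])), (-30, array([197., 265.])), (-50, array([186., 283.]))]
-11 [(-13, array([206., 269.])), (-30, array([199., 283.])), (-50, array([188., 304.]))]
{'time': 4.9667, 'joint_pos': array([-0.29623381,  0.64117856,  1.74827815, -0.88868073,  0.81110766,
        0.42394522]), 'qvel': array([-0.00148279,  0.0004832 , -0.00019752,  0.00094423,  0.00022251,
       -0.0029921 ]), 'joint_efforts': array([-9.37103201e-01, -3.26143670e+01, -7.44116619e+00,  1.68085531e-01,
       -1.75365172e-01,  7.91252794e-03]), 'eef_pos': array([ 533.97389139, -241.40249538,  112.01087575]), 'orientation': array([ 0.20976214,  0.69621271,  0.65029706, -0.22000329]), 'contact_force': array([-0.31128061,  1.00863378, 17.35528254]), 'torque': array([-0.97513669,  0.08226528, -0.04684756]), 'finger_force': 8.40026780962944, 'grip_width': -0.00037562182330507096}
```

In the tool's units: -15 mm is -0.03, -10 mm is -0.02.

Request:
send_path(
  offsets=[
    {"d":[0,0,-0.03]},
    {"d":[0,0,-0.03]},
    {"d":[0,0,-0.02]},
    {},
    {},
    {},
    {},
  ],
  jaw=0.6,
)

```text
time: 5.55
eef_pos: [532.0, -216.8, 139.2]
orientation: [0.205, 0.697, 0.651, -0.22]
contact_force: [-0.7, 0.4, 0.1]
grip_width: 0.6
finger_force: 0.0
```

```bash
python3 - <<'E'
from h import *
import pickle
s,t=pickle.load(open('st.pkl','rb'))
for z in (197,210,230,245,255): print(z,proj(s,np.array([278.3,-558.8,z]))/.7)
c=cam('wrist');pickle.dump(c,open('w4.pkl','wb'));s=cam('scene')
cv2.imwrite('pics/g.png',np.hstack([c['image'][60:,100:460],cv2.resize(s['image'][165:255,230:340],(440,360),interpolation=cv2.INTER_CUBIC)])[:,:,::-1])
A=axes();e=read_state()['eef_pos'];print(e)
for x in (11,0):print([proj(c,e+A@[x,-25,z]).round(0) for z in (-10,-25,-40,-50)])
E
```

```text
197 [523.35216997 409.32784433]
210 [524.28429338 399.19376408]
230 [525.73345193 383.27367789]
245 [526.83210523 371.06713494]
255 [527.57002546 362.80050959]
[ 531.98891919 -216.87887681  139.24163149]
[array([234., 233.]), array([230., 242.]), array([226., 254.]), array([222., 263.])]
[array([235., 250.]), array([231., 261.]), array([227., 274.]), array([223., 284.])]
```

View pics/g.png

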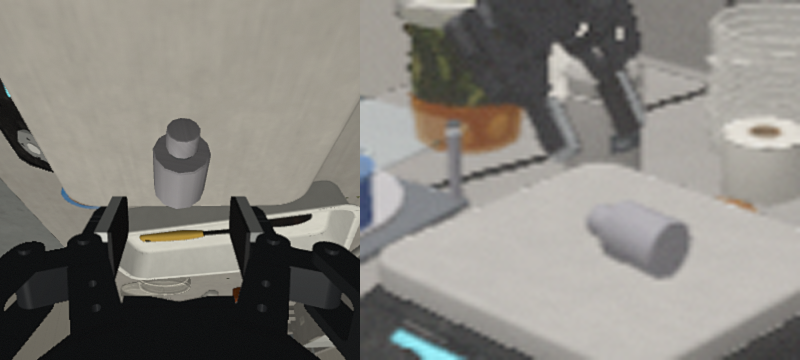

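The view at 0.6 open shows the weight undisturbed: knob end at (283,187), base bottom edge at (280,267), pads on either side. The first picture also puts the open tips about 45 mm behind the reported TCP, and shut they are about 32 mm behind, so I'll allow for that.

```bash
python3 - <<'E'
from h import *
import pickle
c=pickle.load(open('w4.pkl','rb'))
print('knob end',onz(c,283,188,114),'base top edge',onz(c,280,267,132), 'mid body L/R',onz(c,253,228,116),onz(c,310,228,116))
k=onz(c,283,188,114);b=onz(c,280,267,132)
print(np.degrees(np.arctan2(k[1]-b[1],k[0]-b[0])),np.hypot(*(k-b)[:2]))
print(axes().round(3))
for P in ([533,-231,114],): 
  P=np.array(P)+47.5*axes()[:,2]; print(P,to(P))
E
```

```text
knob end [ 536.97023312 -193.54528612  114.        ] base top edge [ 530.80954318 -259.31315411  132.        ] mid body L/R [ 513.58225719 -230.78426717  116.        ] [ 553.76441806 -233.50789984  116.        ]
84.64853412246659 66.05578370331769
[[ 0.056  0.998 -0.041]
 [ 0.817 -0.069 -0.572]
 [-0.573 -0.001 -0.819]]
[ 531.05181895 -258.16932214   75.08621677] [ 2.99021807  2.0258839  76.21450426]
```

Units first: shifts go in shares of 500 mm and turns go in shares of 90 degrees. So 16 mm is 0.032, 12 mm is 0.024.

Request:
send_path(
  offsets=[
    {"d":[0.002,0.004,0.032]},
    {"d":[0,0,0.032]},
    {"d":[0,0,0.032]},
    {"d":[0,0,0.024]},
    {"d":[0,0,0.016]},
    {"d":[0,0,0.01]},
    {"d":[0,0,0.006]},
    {},
    {},
  ],
)

```text
time: 6.4
eef_pos: [531.8, -259.4, 77.5]
orientation: [0.205, 0.697, 0.651, -0.22]
contact_force: [-0.1, 0.7, 0.2]
grip_width: 0.6
finger_force: 0.0
```

Request:
send_path(
  offsets=[
    {},
    {},
    {},
    {},
    {},
    {},
  ],
  jaw=0.0,
  force=60,
)

```text
time: 6.9
eef_pos: [531.8, -259.2, 78.0]
orientation: [0.206, 0.697, 0.651, -0.22]
contact_force: [-1.3, 3.1, 6.2]
grip_width: 0.418
finger_force: 60.0
```

In the tool's units: -25 mm is -0.05, -17 mm is -0.034.

Request:
send_path(
  offsets=[
    {"d":[-0.012,0,-0.016]},
    {"d":[-0.024,0,-0.034]},
    {"d":[-0.034,0,-0.05]},
    {},
  ],
)

```text
time: 7.23
eef_pos: [534.2, -260.1, 142.1]
orientation: [0.208, 0.697, 0.65, -0.218]
contact_force: [1.1, -1.1, -3.8]
grip_width: 0.416
finger_force: 60.8
```

Request:
send_path(
  offsets=[
    {"rotvec":[0,0.077,0]},
    {"rotvec":[0,0.077,0]},
    {"rotvec":[0,0.077,0]},
    {"rotvec":[0,0.077,0]},
    {"rotvec":[0,0.077,0]},
    {"rotvec":[0,0.077,0]},
    {"rotvec":[0,0.077,0]},
    {"rotvec":[0,0.077,0]},
    {"rotvec":[0,0.077,0]},
    {"rotvec":[0,0.077,0]},
    {"rotvec":[0,0.077,0]},
    {"rotvec":[0,0.0764,0]},
    {"rotvec":[0,0.0764,0]},
    {},
    {},
    {},
  ],
)

```text
time: 8.57
eef_pos: [530.5, -259.1, 137.0]
orientation: [-0.307, 0.655, 0.608, 0.327]
contact_force: [-0.1, 0.0, -3.5]
grip_width: 0.413
finger_force: 60.8
```

```bash
python3 - <<'E'
from h import *
print(axes().round(3),read_state()['joint_pos'].round(2))
E
```

```text
[[ 0.046  0.997  0.054]
 [ 0.596 -0.071  0.8  ]
 [ 0.802 -0.005 -0.598]] [-0.95  0.89  1.25  0.55  1.77 -0.99]
```

In the tool's units: 28 mm is 0.056, 7 mm is 0.014, 0.03 rad is 0.0191.

Request:
send_path(
  offsets=[
    {"d":[0.014,0,0.056],"rotvec":[0,0.0191,0]},
    {"d":[0.014,0,0.056]},
    {"d":[0.014,0,0.056]},
    {},
    {},
  ],
)

```text
time: 8.98
eef_pos: [536.3, -176.1, 107.7]
orientation: [-0.316, 0.648, 0.606, 0.336]
contact_force: [0.6, -0.4, -4.3]
grip_width: 0.414
finger_force: 61.1
```

```bash
python3 - <<'E'
from h import *
A=axes();print(A.round(3));print('per mm down',(A.T@[0,0,-1]).round(3))
e=read_state()['eef_pos'];print('contact',e-47.5*A[:,2])
c=cam('wrist');s=cam('scene')
cv2.imwrite('pics/i.png',np.hstack([c['image'][:,100:460],cv2.resize(s['image'][150:255,230:340],(440,420),interpolation=cv2.INTER_CUBIC)])[:,:,::-1])
E
```

```text
[[ 0.041  0.998  0.053]
 [ 0.572 -0.066  0.817]
 [ 0.819 -0.003 -0.574]]
per mm down [-0.819  0.003  0.574]
contact [ 533.79367039 -214.90455163  134.9096268 ]
```

View pics/i.png

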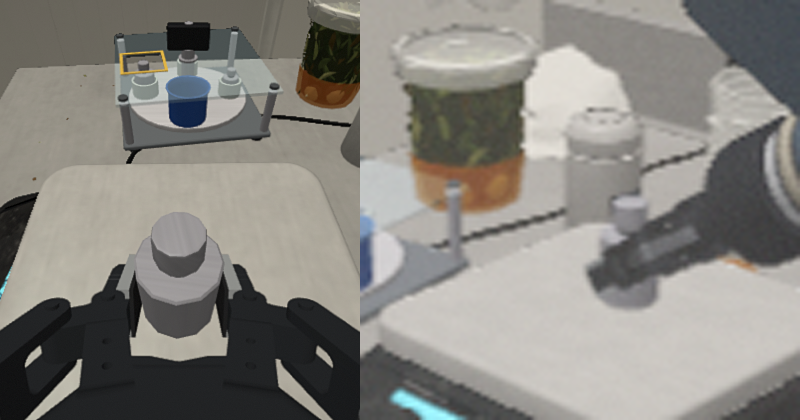

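The weight is held upright just above the platter. I'll lower it gently until it touches.

In the tool's units: -3.3 mm is -0.0066, -2.5 mm is -0.005.

Request:
send_path(
  offsets=[
    {"d":[-0.0066,0,0.0046]},
    {"d":[-0.005,0,0.0034]},
    {"d":[-0.0032,0,0.0022]},
    {},
    {},
  ],
)

```text
time: 9.5
eef_pos: [536.0, -179.6, 96.8]
orientation: [-0.317, 0.649, 0.603, 0.338]
contact_force: [-0.3, -0.8, -4.1]
grip_width: 0.413
finger_force: 61.1
```

Request:
send_path(
  offsets=[
    {"d":[-0.0016,0,0.0012]},
    {"d":[-0.0016,0,0.0012]},
    {},
  ],
)

```text
time: 9.75
eef_pos: [536.1, -179.2, 94.8]
orientation: [-0.317, 0.649, 0.604, 0.338]
contact_force: [-0.6, -0.3, -2.9]
grip_width: 0.416
finger_force: 61.1
```

Request:
send_path(
  offsets=[
    {"d":[-0.0016,0,0.0012]},
    {"d":[-0.0016,0,0.0012]},
    {},
  ],
)

```text
time: 10.0
eef_pos: [536.2, -179.1, 93.4]
orientation: [-0.317, 0.649, 0.604, 0.338]
contact_force: [-1.0, -0.3, -2.1]
grip_width: 0.414
finger_force: 61.8
```

Request:
send_path(
  offsets=[
    {"d":[-0.0016,0,0.0012]},
    {"d":[-0.0016,0,0.0012]},
    {},
  ],
)

```text
time: 10.25
eef_pos: [536.2, -179.0, 93.4]
orientation: [-0.317, 0.648, 0.604, 0.339]
contact_force: [-2.7, -2.0, 5.5]
grip_width: 0.409
finger_force: 62.2
```

Request:
send_path(
  offsets=[
    {},
    {},
    {},
    {},
  ],
  jaw=0.55,
)

```text
time: 10.58
eef_pos: [536.2, -178.7, 91.1]
orientation: [-0.317, 0.649, 0.604, 0.338]
contact_force: [-0.8, -0.1, -0.0]
grip_width: 0.547
finger_force: 0.0
```

Request:
send_path(
  offsets=[
    {"d":[0,0,-0.01]},
    {"d":[0,0,-0.02]},
    {"d":[0,0,-0.05]},
    {"d":[0,0,-0.06]},
    {"d":[0,0,-0.06]},
    {},
    {},
  ],
  jaw=0.8,
)

```text
time: 11.17
eef_pos: [530.9, -263.6, 149.3]
orientation: [-0.314, 0.65, 0.604, 0.338]
contact_force: [-0.7, 0.7, -0.5]
grip_width: 0.8
finger_force: 0.0
```

```bash
python3 - <<'E'
from h import *
import pickle
print(axes().round(3))
c=cam('wrist');s=cam('scene');t=cam('top');pickle.dump((c,s,t),open('w5.pkl','wb'))
cv2.imwrite('pics/j.png',np.hstack([c['image'][:,100:460],cv2.copyMakeBorder(cv2.resize(s['image'][150:255,230:340],(440,210)),0,0,0,0,0) if 0 else np.vstack([cv2.resize(s['image'][160:230,230:377],(440,210)),cv2.resize(t['image'][170:275,130:350],(440,210))])])[:,:,::-1])
E
```

```text
[[ 0.042  0.997  0.059]
 [ 0.573 -0.073  0.816]
 [ 0.818 -0.001 -0.575]]
```

View pics/j.png

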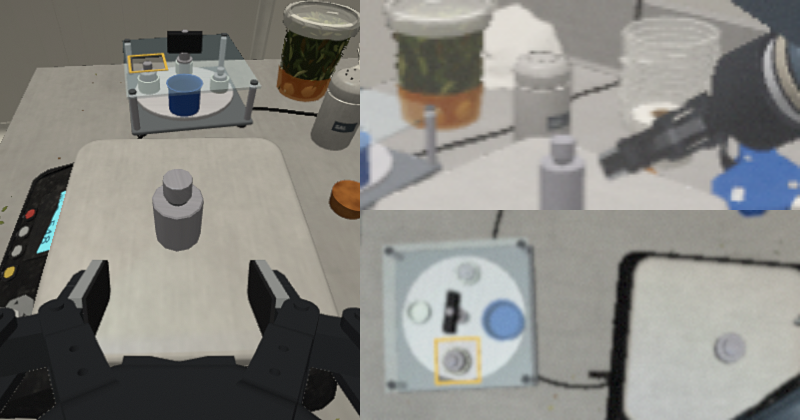

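The weight stands on the platter and is released, knob at wrist pixel (278,180). Next I'll raise the arm, bring the tool vertical and move over the carousel.

In the tool's units: 27 mm is 0.054, -19 mm is -0.038, -0.07 rad is -0.0446.

Request:
send_path(
  offsets=[
    {"d":[0.054,0,-0.038]},
    {"d":[0.054,0,-0.038]},
    {"d":[0.054,0,-0.038]},
    {"d":[0.028,0,-0.018]},
    {"rotvec":[0,-0.0764,0]},
    {"rotvec":[0,-0.0764,0]},
    {"rotvec":[0,-0.0764,0]},
    {"rotvec":[0,-0.0764,0]},
    {"rotvec":[0,-0.0764,0]},
    {"rotvec":[0,-0.0764,0]},
    {"rotvec":[0,-0.0764,0]},
    {"rotvec":[0,-0.0764,0]},
    {"rotvec":[0,0,-0.0446]},
    {},
  ],
  jaw=1.0,
)

```text
time: 12.48
eef_pos: [530.5, -257.2, 263.4]
orientation: [-0.003, 0.705, 0.709, -0.001]
contact_force: [-0.4, 0.1, 0.2]
grip_width: 0.999
finger_force: 0.0
```

Request:
send_path(
  offsets=[
    {"d":[0.074,0.008,0]},
    {"d":[0.074,0.008,0]},
    {"d":[0.074,0.008,0]},
    {"d":[0.074,0.008,0]},
    {"d":[0.074,0.008,0]},
    {"d":[0.074,0.008,0]},
    {"d":[0.074,0.008,0]},
    {"d":[0.074,0.008,0]},
    {"d":[0.074,0.006,0]},
    {"d":[0.074,0,0]},
    {"d":[0.074,0,0]},
    {},
    {},
  ],
)

```text
time: 13.57
eef_pos: [565.6, 147.8, 263.5]
orientation: [-0.003, 0.707, 0.708, -0.001]
contact_force: [-0.1, -0.3, 0.3]
grip_width: 1.002
finger_force: 0.0
```

```bash
cat > cz.py <<'E'
from h import *
import pickle,sys
c=cam('wrist');pickle.dump(c,open('w6.pkl','wb'));A=axes();print(A.round(3),read_state()['joint_pos'].round(2))
hsv=cv2.cvtColor(c['image'],cv2.COLOR_RGB2HSV)
def big(m):
    k=max(cv2.findContours(cv2.morphologyEx(m,cv2.MORPH_CLOSE,np.ones((3,3))),cv2.RETR_EXTERNAL,2)[0],key=cv2.contourArea);return k[:,0]
ctr=proj(c,np.array([568,144,77.])).astype(int);print('ctr px',ctr)
win=np.zeros(hsv.shape[:2],np.uint8);cv2.circle(win,tuple(int(i) for i in ctr),110,255,-1)
y=big(cv2.inRange(hsv,(18,110,120),(32,255,255))&win);P=np.array([onz(c,*p,77)[:2] for p in y],np.float32);print('opening',cv2.minAreaRect(P),cv2.boundingRect(y))
b=big(cv2.inRange(hsv,(100,100,50),(125,255,255))&win);P=np.array([onz(c,*p,71)[:2] for p in b],np.float32);print('blue rim',cv2.minEnclosingCircle(P),P.mean(0),cv2.boundingRect(b))
d=big(cv2.inRange(hsv,(0,0,0),(180,120,60))&win);P=np.array([onz(c,*p,122)[:2] for p in d],np.float32);print('bar',cv2.minAreaRect(P),cv2.boundingRect(d))
E
python3 cz.py
```

```text
[[ 0.     1.    -0.005]
 [ 1.    -0.     0.002]
 [ 0.002 -0.005 -1.   ]] [0.06 0.41 1.45 0.   1.29 0.06]
ctr px [280 189]
opening ((508.6797180175781, 139.21771240234375), (62.02265930175781, 62.08747863769531), 4.537413120269775) (204, 166, 56, 54)
blue rim ((565.5178833007812, 83.2442626953125), 27.885093688964844) [566.5707   85.61003] (258, 215, 43, 40)
bar ((571.1312866210938, 147.637939453125), (17.53314208984375, 53.20741653442383), 85.46785736083984) (259, 185, 50, 20)
```

In the tool's units: -0.125 rad is -0.0796.

Request:
send_path(
  offsets=[
    {"rotvec":[0,0,-0.0789]},
    {"rotvec":[0,0,-0.0789]},
    {"rotvec":[0,0,-0.0789]},
    {"rotvec":[0,0,-0.0789]},
    {"rotvec":[0,0,-0.0789]},
    {"rotvec":[0,0,-0.0789]},
    {"rotvec":[0,0,-0.0789]},
    {"rotvec":[0,0,-0.0789]},
    {"rotvec":[0,0,-0.0796]},
    {"rotvec":[0,0,-0.0796]},
    {"rotvec":[0,0,-0.0796]},
    {"rotvec":[0,0,-0.0796]},
    {},
    {},
  ],
  jaw=0.45,
)

```text
time: 14.78
eef_pos: [566.4, 144.5, 264.4]
orientation: [-0.002, 0.043, 0.999, 0.001]
contact_force: [0.0, 0.1, -1.1]
grip_width: 0.451
finger_force: 0.0
```

```bash
python3 - <<'E'
from h import *
print(axes().round(3),to([571,145.3,64]),read_state()['joint_pos'].round(2))
E
python3 cz.py
```

```text
[[-0.996  0.086 -0.004]
 [ 0.086  0.996  0.002]
 [ 0.004  0.002 -1.   ]] [ -5.37313922   0.84294551 200.33420699] [ 0.06  0.4   1.45  0.    1.29 -1.43]
[[-0.996  0.085 -0.004]
 [ 0.085  0.996  0.002]
 [ 0.004  0.002 -1.   ]] [ 0.06  0.4   1.45  0.    1.29 -1.43]
ctr px [278 187]
opening ((508.9311828613281, 139.47950744628906), (61.67234420776367, 61.873844146728516), 4.524250030517578) (240, 107, 61, 62)
blue rim ((565.9696044921875, 82.62979888916016), 27.95555877685547) [563.2087   82.12453] (207, 167, 45, 44)
bar ((568.625, 144.3533477783203), (12.885735511779785, 57.13282012939453), 85.44197082519531) (273, 170, 13, 53)
```

In the tool's units: 35 mm is 0.07, 25 mm is 0.05.

Request:
send_path(
  offsets=[
    {"d":[-0.008,0,0.07]},
    {"d":[0,0,0.07]},
    {"d":[0,0,0.07]},
    {"d":[0,0,0.07]},
    {"d":[0,0,0.05]},
    {"d":[0,0,0.03]},
    {"d":[0,0,0.02]},
    {"d":[0,0,0.02]},
    {},
    {},
  ],
)

```text
time: 15.67
eef_pos: [570.0, 146.3, 65.0]
orientation: [-0.001, 0.04, 0.999, 0.001]
contact_force: [0.6, 0.7, -0.1]
grip_width: 0.447
finger_force: 0.0
```

Request:
send_path(
  offsets=[
    {},
    {},
    {},
    {},
    {},
    {},
  ],
  jaw=0,
  force=40,
)

```text
time: 16.17
eef_pos: [570.6, 145.4, 66.2]
orientation: [-0.0, 0.04, 0.999, 0.0]
contact_force: [-0.9, -5.4, 6.0]
grip_width: 0.158
finger_force: 41.0
```

In the tool's units: 0.118 rad is 0.0751.

Request:
send_path(
  offsets=[
    {"rotvec":[0,0,0.0382]},
    {"rotvec":[0,0,0.0751]},
    {"rotvec":[0,0,0.0751]},
    {"rotvec":[0,0,0.0751]},
    {"rotvec":[0,0,0.0751]},
    {"rotvec":[0,0,0.0751]},
    {"rotvec":[0,0,0.0751]},
    {"rotvec":[0,0,0.0751]},
    {"rotvec":[0,0,0.0751]},
    {"rotvec":[0,0,0.0751]},
    {"rotvec":[0,0,0.0751]},
    {"rotvec":[0,0,0.0751]},
    {"rotvec":[0,0,0.0369]},
    {},
    {},
    {},
  ],
)

```text
time: 17.5
eef_pos: [570.1, 144.9, 66.2]
orientation: [-0.001, 0.68, 0.733, -0.001]
contact_force: [-1.2, -6.7, 6.7]
grip_width: 0.155
finger_force: 41.1
```

```bash
python3 - <<'E'
from h import *
print(axes().round(3)[:2,:2])
exec(open('cz.py').read().split('ctr=')[0].split('\n',2)[2])
E
```

```text
[[-0.076  0.997]
 [ 0.997  0.076]]
```

Request:
send_path(
  offsets=[
    {},
    {},
    {},
  ],
  jaw=0.4,
)

```text
time: 17.8
eef_pos: [569.7, 147.0, 65.0]
orientation: [-0.002, 0.68, 0.733, 0.0]
contact_force: [0.2, 0.3, -0.2]
grip_width: 0.403
finger_force: 0.0
```

Request:
send_path(
  offsets=[
    {"d":[0,0,-0.04]},
    {"d":[0,0,-0.07]},
    {"d":[0,0,-0.07]},
    {"d":[0,0,-0.07]},
    {"d":[0,0,-0.07]},
    {"d":[0,0,-0.07]},
    {},
    {},
  ],
)

```text
time: 18.47
eef_pos: [571.8, 146.7, 262.5]
orientation: [-0.0, 0.68, 0.733, 0.002]
contact_force: [-0.5, -0.0, -1.1]
grip_width: 0.405
finger_force: 0.0
```

```bash
python3 cz.py
```

```text
[[-0.076  0.997 -0.002]
 [ 0.997  0.076  0.003]
 [ 0.003 -0.002 -1.   ]] [ 0.06  0.41  1.45  0.    1.28 -0.02]
ctr px [274 188]
opening ((508.6402282714844, 139.44229125976562), (62.24140930175781, 61.525665283203125), 4.289431095123291) (198, 163, 54, 51)
blue rim ((510.598388671875, 140.80238342285156), 30.119646072387695) [506.73337 138.52739] (204, 167, 44, 43)
bar ((570.2242431640625, 146.50112915039062), (12.704358100891113, 56.592063903808594), 4.53641414642334) (270, 168, 13, 53)Traceback (most recent call last):
  File "<stdin>", line 3, in <module>
  File "<string>", line 1, in <module>
NameError: name 'pickle' is not defined. Did you forget to import 'pickle'?
```

The bar heading (4.5°) and the opening yaw (4.3–4.5°) agree, and the blue rim is centred in the opening to within 1–2 px, so the nest is squarely under it. Now I'll go to the weight with the fingers turned to close across the radius.

In the tool's units: -36 mm is -0.072, -34 mm is -0.068.

Request:
send_path(
  offsets=[
    {"d":[-0.072,-0.012,0]},
    {"d":[-0.072,-0.014,0]},
    {"d":[-0.072,-0.012,0]},
    {"d":[-0.072,-0.014,0]},
    {"d":[-0.072,-0.012,0]},
    {"d":[-0.072,-0.014,0]},
    {"d":[-0.072,-0.012,0]},
    {"d":[-0.072,-0.014,0]},
    {"d":[-0.072,-0.012,0]},
    {"d":[-0.068,-0.014,0]},
  ],
  jaw=0.6,
)

```text
time: 19.35
eef_pos: [530.9, -216.9, 256.6]
orientation: [-0.004, 0.68, 0.733, -0.0]
contact_force: [0.6, 0.2, -0.3]
grip_width: 0.604
finger_force: 0.0
```

Request:
send_path(
  offsets=[
    {"rotvec":[0,0,-0.0764]},
    {"rotvec":[0,0,-0.077]},
    {"rotvec":[0,0,-0.077]},
    {"rotvec":[0,0,-0.077]},
    {"rotvec":[0,0,-0.077]},
    {"rotvec":[0,0,-0.077]},
    {"rotvec":[0,0,-0.077]},
    {"rotvec":[0,0,-0.077]},
    {"rotvec":[0,0,-0.077]},
    {"rotvec":[0,0,-0.077]},
    {"rotvec":[0,0,-0.077]},
    {"rotvec":[0,0,-0.0764]},
    {"rotvec":[0,0,-0.0764]},
    {},
    {},
  ],
)

```text
time: 20.6
eef_pos: [531.5, -215.1, 257.2]
orientation: [-0.003, -0.036, 0.999, 0.002]
contact_force: [0.4, 0.1, -0.5]
grip_width: 0.598
finger_force: 0.0
```

```bash
cat > kn.py <<'E'
from h import *
import pickle
c=cam('wrist');pickle.dump(c,open('w7.pkl','wb'))
print(axes().round(3),read_state()['joint_pos'].round(2))
g=cv2.GaussianBlur(cv2.cvtColor(c['image'],cv2.COLOR_RGB2GRAY),(3,3),0)
for P in ([534,-215,96],[534,-215,140],[534,-215,160]): print(P,proj(c,np.array(P,float)).round(1))
p=proj(c,np.array([534,-215,150.])).astype(int); sub=g[p[1]-45:p[1]+45,p[0]-45:p[0]+45]
cv2.imwrite('pics/k.png',np.hstack([c['image'][:,:,::-1][p[1]-60:p[1]+60,p[0]-60:p[0]+60].repeat(4,0).repeat(4,1)]))
cir=cv2.HoughCircles(sub,cv2.HOUGH_GRADIENT,1,5,param1=60,param2=10,minRadius=8,maxRadius=32)
for q in (cir[0][:6] if cir is not None else []): print(q+np.array([p[0]-45,p[1]-45,0]), onz(c,q[0]+p[0]-45,q[1]+p[1]-45,160).round(1))
E
python3 kn.py
```

```text
[[-0.997 -0.072 -0.006]
 [-0.072  0.997  0.004]
 [ 0.005  0.004 -1.   ]] [-0.58  0.4   1.49  0.    1.27 -2.22]
[534, -215, 96] [278.5 193.5]
[534, -215, 140] [278.7 202.9]
[534, -215, 160] [278.8 208. ]
[273.5        203.5         19.10000038] [ 530.  -220.2  160. ]
[269.5        199.5         23.89999962] [ 526.5 -224.2  160. ]
[273.5        193.5         15.80000019] [ 520.6 -220.8  160. ]
[275.5        208.5         13.80000019] [ 534.7 -218.   160. ]
[270.5        210.5         14.39999962] [ 536.9 -222.6  160. ]
[279.5        202.5         15.19999981] [ 528.7 -214.7  160. ]
```

View pics/k.png

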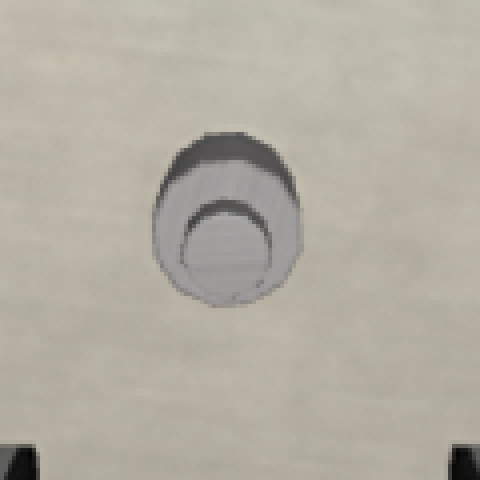

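The knob is centred at wrist pixel (275,208), which puts it at about (534.5, −218.5). The ring of the body agrees.

In the tool's units: 35 mm is 0.07, -4.2 mm is -0.0084.

Request:
send_path(
  offsets=[
    {"d":[-0.0072,-0.0084,0.06]},
    {"d":[0,0,0.07]},
    {"d":[0,0,0.06]},
    {"d":[0,0,0.04]},
    {"d":[0,0,0.03]},
    {"d":[0,0,0.02]},
    {"d":[0,0,0.01]},
    {"d":[0,0,0.006]},
    {},
    {},
  ],
)

```text
time: 21.48
eef_pos: [536.4, -219.8, 111.8]
orientation: [-0.001, -0.037, 0.999, 0.001]
contact_force: [0.2, 1.0, -0.1]
grip_width: 0.603
finger_force: 0.0
```

```bash
python3 - <<'E'
from h import *
print(to([534.5,-218.5,109]))
E
```

```text
[1.76769711 1.43481445 2.82898892]
```

In the tool's units: 2.5 mm is 0.005, 1.8 mm is 0.0036.

Request:
send_path(
  offsets=[
    {"d":[0.0036,0.0028,0.005]},
    {},
    {},
  ],
)

```text
time: 21.73
eef_pos: [533.9, -218.2, 109.1]
orientation: [-0.001, -0.037, 0.999, 0.001]
contact_force: [0.2, -0.3, 0.4]
grip_width: 0.602
finger_force: 0.0
```

Request:
send_path(
  offsets=[
    {},
    {},
    {},
    {},
    {},
    {},
    {},
  ],
  jaw=0,
  force=60,
)

```text
time: 22.32
eef_pos: [534.4, -218.5, 109.5]
orientation: [-0.001, -0.037, 0.999, 0.001]
contact_force: [-0.5, -0.6, 5.4]
grip_width: 0.218
finger_force: 58.9
```

Request:
send_path(
  offsets=[
    {"d":[0,0,-0.006]},
    {"d":[0,0,-0.02]},
    {"d":[0,0,-0.02]},
    {},
    {},
  ],
)

```text
time: 22.73
eef_pos: [534.4, -218.5, 132.3]
orientation: [-0.001, -0.037, 0.999, 0.001]
contact_force: [0.1, 0.8, -3.8]
grip_width: 0.219
finger_force: 59.1
```

In the tool's units: 34 mm is 0.068, 30 mm is 0.06.

Request:
send_path(
  offsets=[
    {"d":[0,0,-0.04]},
    {"d":[0,0,-0.05]},
    {"d":[0,0,-0.03]},
    {"d":[0,0.02,0]},
    {"d":[0,0.04,0]},
    {"d":[0,0.06,0]},
    {"d":[0,0.068,0]},
    {"d":[0,0.068,0]},
    {"d":[0,0.068,0]},
    {"d":[0,0.068,0]},
    {"d":[0,0.068,0]},
    {"d":[0,0.068,0]},
    {"d":[0,0.068,0]},
    {"d":[0,0.06,0]},
    {"d":[0,0.04,0]},
    {"d":[0,0.02,0]},
    {},
    {},
    {},
  ],
)

```text
time: 24.32
eef_pos: [507.3, 137.6, 192.0]
orientation: [-0.002, -0.037, 0.999, 0.001]
contact_force: [0.4, -0.2, -3.7]
grip_width: 0.215
finger_force: 59.4
```

```bash
python3 - <<'E'
from h import *
import pickle
print(axes().round(3),to([508.6,139.5,105]),read_state()['joint_pos'].round(2))
# knob vs opening in wrist: check opening + bar; top view
c=cam('wrist');hsv=cv2.cvtColor(c['image'],cv2.COLOR_RGB2HSV)
m=cv2.inRange(hsv,(18,110,120),(32,255,255));ys,xs=np.nonzero(m)
P=np.array([onz(c,x,y,77)[:2] for x,y in zip(xs,ys)],np.float32);P=P[(abs(P[:,0]-508)<50)&(abs(P[:,1]-139)<50)]
print(len(P),cv2.minAreaRect(P))
t=cam('top');pickle.dump((c,t),open('w8.pkl','wb'))
E
```

```text
[[-0.997 -0.074 -0.004]
 [-0.074  0.997  0.001]
 [ 0.004  0.002 -1.   ]] [-1.73665996  1.69484487 87.00493332] [ 0.05  0.4   1.68  0.    1.06 -1.59]
700 ((509.04827880859375, 139.63851928710938), (62.00107192993164, 61.98765182495117), 4.55275297164917)
```

In the tool's units: 25 mm is 0.05, 20 mm is 0.04.

Request:
send_path(
  offsets=[
    {"d":[-0.0036,0.0036,0.04]},
    {"d":[0,0,0.05]},
    {"d":[0,0,0.04]},
    {"d":[0,0,0.03]},
    {"d":[0,0,0.014]},
    {},
    {},
    {},
  ],
)

```text
time: 25.08
eef_pos: [510.1, 140.4, 106.5]
orientation: [-0.0, -0.037, 0.999, 0.001]
contact_force: [0.1, -0.6, -5.0]
grip_width: 0.217
finger_force: 59.8
```

```bash
python3 - <<'E'
from h import *
print(axes().round(3),to([508.8,139.5,56]))
E
```

```text
[[-0.997 -0.074 -0.001]
 [-0.074  0.997  0.002]
 [ 0.001  0.002 -1.   ]] [ 1.34788255 -0.94236852 50.46936329]
```

In the tool's units: 4 mm is 0.008, 1.3 mm is 0.0026.

Request:
send_path(
  offsets=[
    {"d":[0.0026,-0.0018,0.006]},
    {"d":[0,0,0.008]},
    {"d":[0,0,0.008]},
    {"d":[0,0,0.008]},
    {"d":[0,0,0.008]},
    {"d":[0,0,0.008]},
    {"d":[0,0,0.006]},
    {},
    {},
  ],
)

```text
time: 25.83
eef_pos: [507.4, 139.9, 79.1]
orientation: [-0.002, -0.037, 0.999, 0.001]
contact_force: [1.4, 0.4, -5.2]
grip_width: 0.216
finger_force: 59.8
```

Request:
send_path(
  offsets=[
    {"d":[0,0,0.004]},
    {"d":[0,0,0.004]},
    {"d":[0,0,0.004]},
    {"d":[0,0,0.004]},
    {"d":[0,0,0.004]},
    {},
    {},
  ],
)

```text
time: 26.42
eef_pos: [507.4, 139.9, 69.3]
orientation: [-0.002, -0.037, 0.999, 0.001]
contact_force: [0.2, 0.5, -3.9]
grip_width: 0.216
finger_force: 59.8
```

In the tool's units: 2 mm is 0.004, -0.7 mm is -0.0014.

Request:
send_path(
  offsets=[
    {"d":[-0.0014,0,0.004]},
    {"d":[0,0,0.004]},
    {"d":[0,0,0.004]},
    {"d":[0,0,0.004]},
    {"d":[0,0,0.004]},
    {},
    {},
  ],
)

```text
time: 27.0
eef_pos: [508.0, 139.9, 59.3]
orientation: [-0.002, -0.037, 0.999, 0.001]
contact_force: [0.0, -0.1, -3.9]
grip_width: 0.215
finger_force: 59.8
```

Request:
send_path(
  offsets=[
    {"d":[0,0,0.002]},
    {"d":[0,0,0.002]},
    {},
  ],
)

```text
time: 27.25
eef_pos: [508.1, 139.9, 57.3]
orientation: [-0.002, -0.037, 0.999, 0.001]
contact_force: [-0.7, -0.8, -4.3]
grip_width: 0.216
finger_force: 59.8
```

Request:
send_path(
  offsets=[
    {"d":[0,0,0.002]},
    {"d":[0,0,0.0014]},
    {},
  ],
)

```text
time: 27.5
eef_pos: [508.1, 139.9, 55.6]
orientation: [-0.002, -0.037, 0.999, 0.001]
contact_force: [-0.0, 0.6, -3.8]
grip_width: 0.222
finger_force: 59.8
```

In the tool's units: 0.7 mm is 0.0014.

Request:
send_path(
  offsets=[
    {"d":[0,0,0.0014]},
    {"d":[0,0,0.0014]},
    {},
    {},
  ],
)

```text
time: 27.83
eef_pos: [508.1, 139.9, 54.3]
orientation: [-0.002, -0.037, 0.999, 0.001]
contact_force: [0.9, -0.6, -4.0]
grip_width: 0.222
finger_force: 59.8
```

Request:
send_path(
  offsets=[
    {"d":[0,0,0.0014]},
    {"d":[0,0,0.0014]},
    {},
    {},
  ],
)

```text
time: 28.17
eef_pos: [508.1, 139.9, 52.9]
orientation: [-0.002, -0.037, 0.999, 0.001]
contact_force: [0.3, -0.2, -4.3]
grip_width: 0.215
finger_force: 59.8
```

In the tool's units: 0.7 mm is 0.0014.

Request:
send_path(
  offsets=[
    {"d":[0,0,0.0014]},
    {"d":[0,0,0.0014]},
    {},
    {},
  ],
)

```text
time: 28.5
eef_pos: [508.3, 140.1, 52.6]
orientation: [-0.001, -0.037, 0.999, 0.001]
contact_force: [-2.2, 0.1, 6.2]
grip_width: 0.217
finger_force: 61.5
```

Request:
send_path(
  offsets=[
    {"d":[0,0,0.001]},
    {"d":[0,0,0.001]},
    {},
    {},
  ],
)

```text
time: 28.83
eef_pos: [508.3, 140.1, 52.6]
orientation: [-0.001, -0.037, 0.999, 0.001]
contact_force: [-3.6, 0.8, 12.4]
grip_width: 0.216
finger_force: 63.5
```

In the tool's units: -0.8 mm is -0.0016.

Request:
send_path(
  offsets=[
    {"d":[0,0,-0.0016]},
    {},
    {},
    {},
    {},
  ],
  jaw=0.45,
)

```text
time: 29.25
eef_pos: [508.3, 139.9, 51.2]
orientation: [-0.002, -0.037, 0.999, 0.001]
contact_force: [-0.2, 0.6, -0.5]
grip_width: 0.449
finger_force: 0.0
```

Request:
send_path(
  offsets=[
    {"d":[0,0,-0.01]},
    {"d":[0,0,-0.03]},
    {"d":[0,0,-0.06]},
    {"d":[0,0,-0.07]},
    {"d":[0,0,-0.07]},
    {"d":[0,0,-0.07]},
    {"d":[0,0,-0.07]},
    {},
    {},
  ],
)

```text
time: 30.0
eef_pos: [510.2, 139.6, 243.9]
orientation: [0.001, -0.037, 0.999, 0.001]
contact_force: [0.1, -0.3, 0.4]
grip_width: 0.449
finger_force: 0.0
```

```bash
python3 - <<'E'
import runpy; g=runpy.run_path('cz.py'); c=g['c'];import numpy as np,cv2
P=np.array([509,139.5,106.]);p=g['proj'](c,P).astype(int);print('knob top expected',p)
cv2.imwrite('pics/l.png',c['image'][p[1]-50:p[1]+50,p[0]-50:p[0]+50,::-1])
gr=cv2.cvtColor(c['image'],cv2.COLOR_RGB2GRAY);s=cv2.resize(gr[p[1]-40:p[1]+40,p[0]-40:p[0]+40],None,fx=4,fy=4,interpolation=cv2.INTER_CUBIC)
ci=cv2.HoughCircles(s,cv2.HOUGH_GRADIENT,1,30,param1=60,param2=15,minRadius=24,maxRadius=90)
for q in ci[0][:4]: u,v=q[0]/4+p[0]-40,q[1]/4+p[1]-40; print(u,v,q[2]/4,g['onz'](c,u,v,106).round(1),g['onz'](c,u,v,86).round(1))
print(c['f'],c['W'][2,3])
E
```

```text
[[-0.997 -0.074 -0.002]
 [-0.074  0.997  0.002]
 [ 0.002  0.002 -1.   ]] [ 0.05  0.34  1.62  0.    1.18 -1.59]
ctr px [278 236]
opening ((509.1900329589844, 139.26681518554688), (61.82620620727539, 62.044002532958984), 4.2698540687561035) (251, 161, 56, 54)
blue rim ((508.7738342285156, 139.8633270263672), 28.15135955810547) [510.62518 139.4298 ] (256, 165, 47, 46)
bar ((622.6051635742188, 76.36050415039062), (55.94131851196289, 101.2127685546875), 81.49279022216797) (188, 255, 53, 80)
knob top expected [278 193]
279.125 188.375 16.3 [503.5 139.3 106. ] [507.6 139.7  86. ]
286.125 192.875 15.45 [507.7 147.  106. ] [512.1 147.9  86. ]
274.375 195.125 14.575 [511.1 134.8 106. ] [515.7 134.9  86. ]
283.875 181.375 17.675 [495.7 143.6 106. ] [499.3 144.3  86. ]
304.915022921074 420.41063685480515
```

```bash
python3 -c "
from cell import manip, imaging, job, read_state
print(job.finish_job())"
```

```text
the job is handed in; nothing more can be done
None
```

The job is handed in at about 30 s: I stood the weight upright on the platter and let go, turned the blue nest under the opening, and lowered the weight by its knob to the nest floor. The last wrist measurements put the nest within 1 mm of the opening's centre. The first grasp attempt slipped off and nudged the weight about 3 mm before the second held. I never drove near the tub, shaker, cup or tape, though I didn't re-measure them at the end.

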